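# Hang the room monitor on its screw

## Robot

A 6-joint arm with a two-finger parallel gripper is mounted at the origin on the work surface. World frame = base frame: x ahead of the robot, y to its left, z up, the work surface at z = 0. Lengths are in m, angles in rad, forces in N, time in s.
With the tool pointing down it reaches from about 0.4 to 0.825 m from the base axis. Payload 7 kg.
Tool frame: the origin (TCP) lies midway between the tips of the shut fingers; the grasp point (between the pads) lies 19 mm behind it; z points along the fingers, y is the line along which they close (so a half turn about z gives the same grasp; the last joint's range is limited). The gripper opens to 88 mm and grips with 3 to 60 N. Pads are 19 mm wide; open, the fingers measure 130 mm over their backs; the gripper's body (78 mm by 193 mm) begins 47 mm behind the grasp point.
Start: joints at [1.427, 0.359, 0.012, 0, -1.224, -0.288], TCP at [0.282, 0.613, 0.227] pointing down, gripper open.
Joint ranges: [-3.07, 3.07], [-1.43, 2.12], [-1.02, 1.25], [-3.03, 1.67], [-3.05, -0], [-3.03, 3.03]. Speed limits (rad/s): [2.39, 2.39, 3.01, 3.14, 3.14, 3.14].

## Interface

Orientations are given as a unit quaternion [w, x, y, z].
In Python, from station import sensors, snapshot, calibration, ticket, spot_in gives the robot as it stands. The module is installed in compiled form; this text tells all that it offers.
- The arm moves only by the shell command python3 -m crank 'ROWS' [OPENING] [FORCE]. ROWS is JSON, a list of rows, each a list of 6 numbers: the shift along the tool's x, y, z in cm, then the turn, a rotation vector about the tool's x, y, z in degrees. A call has 1 to 8 rows; each row shifts and turns the commanded pose from where the row before left it, along the tool's axes as they then stand; what a row does not reach is not made up. A row lasts 1/8 s, in which the tool goes at most 62.5 mm and 10.7 degrees, less where a joint would pass 70% of its speed; a pose out of reach is approached as far as the arm can. A call with a gripper value outside its range is refused whole. OPENING is the closure, from 0 (fully open) to 1 (shut), set as the call begins (- or left out, the last holds). The fingers move at their own pace and stop on an object; FORCE is the grip in N (left out, the last holds). Time passes only in rows, so rows that do not move let the fingers close. It gives the time, the measured TCP pose, the force, the opening and the grip force at its end, in the units of the state.
- sensors.sense(): the state, without advancing time (a new reading comes with each control period).
- snapshot(name): name is "side" or "top" or "wrist"; returns the picture (400x640x3 uint8, blue, green, red); there is no depth.
- calibration(name): a dict with "fx", "fy", "cx", "cy" (pixels), "D" ([k1, k2, p1, p2, k3] as OpenCV has them; the pictures are not rectified), "R" (3x3) and "t" (3): a world point X has camera coordinates R X + t. Camera axes: x right, y down, z forward; pixel columns grow to the right and rows downward; lengths in m; the calibration is good to about 2 mm. A picture is of the moment at which its call begins: read the wrist's pose just before it. calibration takes no time and is no camera call; for the wrist camera it gives the pose at the moment of the call.
- ticket.finish_job(): hands the job in; it is judged then, once.
Trained networks look in the newest picture that a camera, given by its name, has taken for a name from the list of things; names that differ only in an ending like _2 or _b are one class to them, and where a whole thing is asked for, a point or a joint stands for the part that bears it (a point fixed in the world has none). Each returns a list of dicts, best first, with "confidence" (0 to 1); they miss things now and then, are a little off and sometimes report something else, mostly with a low value. They report only what shows in the picture. A call takes as long as a camera call.
- spot_in(name, camera): "bbox" ([left, top, right, bottom] as shares, 0 to 1, of the picture: columns of its width, rows of its height, round what is visible of it).
The state is a dict: "t": time; "qpos": joint angles; "joint_velocities": joint speeds; "joint_torque": joint torques, N m; "tcp_pos": TCP position; "ee_rot": TCP orientation; "force": force on the tool from outside, world axes, zero at the start; "torque": the same for the moment, N m; "opening": finger opening in m; "finger_force": force on a finger pad.
Only numpy, scipy, OpenCV 4.12 (cv2) and the standard library are available. Lean on these libraries where they do the work, as an engineer would, in place of code of your own. Each camera call takes 0.05 s, during which the arm holds its last target. There are 200 camera calls.

## Task

Hang the little room monitor on the screw in the bench upstand: feel its keyhole over the screw head until its back lies against the panel, then draw it straight down past the catch until it is fully home, and let go so that it hangs straight. Press gently throughout, and leave the oil bottle, slide box and dish where they are.

Things in the scene. Friction and masses are not known exactly. Their poses are not given: they have to be found in the camera images.
- monitor: Orange battery room monitor, upright box 40 deep (its x) x 56 wide (y) x 105 mm tall (z), 0.2 to 0.33 kg, standing on the bench; blue frame and dark display on its front (-x), flat back at x = +20 mm. Origin: centre of its underside, z up. Plain sides: grip across the width near the top. The back is a 3 mm plate over a hollow 15 mm deep; a keyhole is cut in it (see entrance, lips, seat).
- entrance (a point): Centre of the keyhole's eight-sided entrance, 13.5 mm across flats, in the plane of the monitor's back, 72 mm above its underside; axes as the monitor's. A slot 6.5 mm wide rises from it, with 45 degree shoulders where they meet.
- seat (a point): Where the screw's shank is centred when the monitor is fully home, at the slot's top end: in the plane of the monitor's back, 87 mm above its underside, 15 mm above the entrance's centre; axes as the monitor's.
- upstand: Fixed service upstand on the bench: white panel 50 thick (its x), 440 long (y), 228 mm high, with sockets and, on top at y = -185 mm, a red gas tap (277 mm high overall). Origin: centre of its underside. Its front face, at x = -25 mm, looks along -x and carries the screw. The hanging monitor has the upstand's yaw: back to the panel, display outward.
- fixing (a point): Nominal place of the screw on the upstand's front face, 200 mm above the bench, axes as the upstand's. It was driven by eye: the real screw lies up to 12 mm to either side (y) and 3 mm above or below. Rigid; shank 5 mm thick, flat head 10 mm across and 4 mm thick, 5 to 9 mm out from the face. With the head inside the entrance the shank has about 4 mm of play to each side.
- oil: Amber oil bottle, 32 mm across, 75 mm tall, standing loose in front of the upstand; bystander. Origin at the centre of its underside.
- slidebox: Blue slide box 87 x 102 x 34 mm, loose in front of the upstand; bystander. Origin at the centre of its underside.
- dish: Covered clear culture dish, 90 mm across, 16 mm tall, loose on the bench; bystander. Origin at the centre of its underside.
- lips (a point): Middle of two sprung lips that pinch the slot, 81 mm above the underside, in the plane of the back. Coming down, the lips meet the shank about 5 mm below the position where entrance and screw are centred; 10 to 13 N of downward push, the monitor's weight included, takes them past it with a snap. Released short of that, the monitor just sits on the lips and is not home.

How it is judged:
On the way, in this order (a step that is already met when the one before it is completed fails the run):
1. the monitor is lifted clear of the bench (height (world z) of monitor above 0.05 m), for 0.2 s.
2. the keyhole's entrance is over the screw head, the monitor's back against the panel (x of entrance in the frame of fixing between -0.0035 and 0.003 m and y of entrance in the frame of fixing between -0.017 and 0.017 m and z of entrance in the frame of fixing between -0.0065 and 0.0065 m), for 0.1 s.
At the end, for the whole second after the job is handed in: The monitor hangs on the screw, fully home: the seat point of its slot lies within 4.8 mm in height and 14.5 mm sideways of the nominal fixing and within 4 mm of the panel's face, the monitor is within 0.1 rad of plumb and at rest, let go (x of seat in the frame of fixing between -0.004 and 0.003 m and y of seat in the frame of fixing between -0.0145 and 0.0145 m and z of seat in the frame of fixing between -0.0048 and 0.0048 m and angle between monitor's own z axis and vertical below 0.1 rad and linear speed of monitor below 0.02 m/s and angular speed of monitor below 0.2 rad/s); the robot touches nothing.
It fails at once if the monitor is pressed against the screw or the panel with more than 20 N (contact force between monitor and upstand above 20 N).
It fails at once if a bystander (oil bottle, slide box or dish) is shifted by more than 15 mm (distance of any of oil, slidebox, dish from where it was at the start of the episode above 0.015 m).
It also fails if it takes over 72 s, if anything falls off the work surface, if the arm or the gripper's body presses on something with over 40 N, if the wrist force passes 120 N, or if a joint passes its speed limit or range.

## Working session

There is one attempt and no reset: what is moved stays moved. The work goes in short steps, Python scripts to look and compute and a shell command to move; the robot and the scene stay as the last step left them, time stands still between calls to the robot, and variables do not carry over. Pictures are saved under pics/ and viewed, at most 10 in all, crops included, and the job is handed in when it is done.

```bash
mkdir -p pics
python3 - <<'E'
from station import *
import cv2,numpy as np
ims=[]
for c in ["side","top"]:
    im=snapshot(c); cv2.imwrite(f"pics/{c}0.png",im)
    for n in ["monitor","upstand","oil","slidebox","dish"]:
        r=spot_in(n,c)
        print(c,n,[(np.round(np.array(d["bbox"])*[640,400,640,400]).tolist(),round(d["confidence"],2)) for d in r[:2]])
    k=calibration(c);print(k)
s=sensors.sense();print(s)
E
```

```text
side monitor [([441.0, 243.0, 496.0, 297.0], 0.72)]
side upstand [([164.0, 89.0, 240.0, 367.0], 0.98)]
side oil [([257.0, 269.0, 276.0, 300.0], 0.92), ([234.0, 167.0, 281.0, 216.0], 0.38)]
side slidebox [([234.0, 165.0, 286.0, 217.0], 0.86)]
side dish [([381.0, 165.0, 422.0, 198.0], 0.63)]
{'fx': 389.3304392880961, 'fy': 389.3304392880961, 'cx': 322.8239389759691, 'cy': 191.89543454261258, 'D': array([0.0235218, 0.       , 0.       , 0.       , 0.       ]), 'R': array([[-0.02427381, -0.99955079, -0.01757863],
       [-0.75494481,  0.02985471, -0.65510841],
       [ 0.65533893, -0.00263108, -0.75533037]]), 't': array([0.04382281, 0.51780824, 0.47785003])}
top monitor [([417.0, 236.0, 458.0, 261.0], 0.82)]
top upstand [([172.0, 104.0, 265.0, 319.0], 0.88)]
top oil [([274.0, 243.0, 288.0, 256.0], 0.45)]
top slidebox [([246.0, 124.0, 291.0, 177.0], 0.59)]
top dish [([378.0, 123.0, 416.0, 163.0], 0.59), ([274.0, 243.0, 290.0, 257.0], 0.21)]
{'fx': 445.3538701416979, 'fy': 445.3538701416979, 'cx': 324.9991379879833, 'cy': 197.35867149472966, 'D': array([-0.07487622,  0.        ,  0.       
[... 227 characters left out ...]
 ])}
{'t': 0.6, 'qpos': array([ 1.42708552e+00,  3.58547004e-01,  1.19193876e-02, -2.77599164e-05,
       -1.22405773e+00, -2.88100559e-01]), 'joint_velocities': array([-0.00099118,  0.00088842, -0.00107998,  0.00130313, -0.00092131,
        0.00013799]), 'joint_torque': array([ 5.06918404e-04, -5.81989610e+01,  2.93181968e+01,  6.99959010e+00,
        1.23749606e-02, -3.61233322e-05]), 'tcp_pos': array([0.28249953, 0.61303777, 0.22659899]), 'ee_rot': array([-5.44023108e-05,  9.76781757e-01, -2.14236776e-01, -1.70226686e-05]), 'force': array([ 0.36594005, -0.2046988 , -0.444414  ]), 'torque': array([-0.01557034,  0.0180628 ,  0.01414378]), 'finger_force': 0.0, 'opening': 0.08730652137907782}
```

Run:
```python
import cv2,numpy as np
a=cv2.imread("pics/side0.png");b=cv2.imread("pics/top0.png")
a=cv2.resize(a[80:380,150:510],None,fx=1.1,fy=1.1,interpolation=2)
b=cv2.resize(b[90:330,160:480],None,fx=1.15,fy=1.15,interpolation=2)
h=max(a.shape[0],b.shape[0])
f=lambda x:cv2.copyMakeBorder(x,0,h-x.shape[0],0,0,0)
cv2.imwrite("pics/c0.png",np.hstack([f(a),f(b)]))
```

```text
(no output)
```

View pics/c0.png

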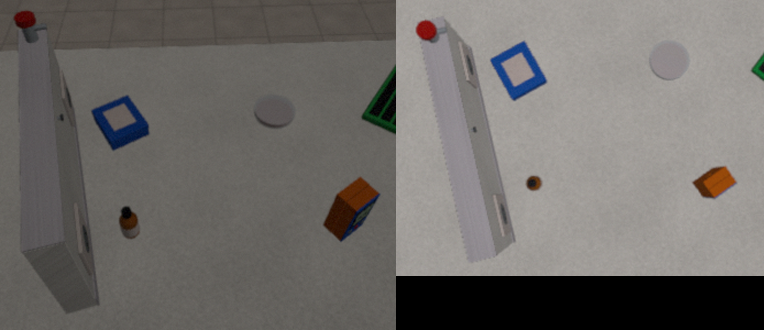

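Run:
```python
import cv2,numpy as np
a=cv2.imread("pics/top0.png");b=cv2.imread("pics/side0.png")
def g(x):
    return cv2.convertScaleAbs(x,alpha=1.5)
a1=cv2.resize(a[100:330,165:285],None,fx=2.6,fy=2.6,interpolation=2)
b1=cv2.resize(b[80:380,150:270],None,fx=2,fy=2,interpolation=2)
h=600
f=lambda x:cv2.copyMakeBorder(x,0,h-x.shape[0],0,0,0)
o=np.hstack([f(a1),f(b1)]);print(o.shape,a1.shape)
cv2.imwrite("pics/c1.png",g(o))
```

```text
(600, 552, 3) (598, 312, 3)
```

View pics/c1.png

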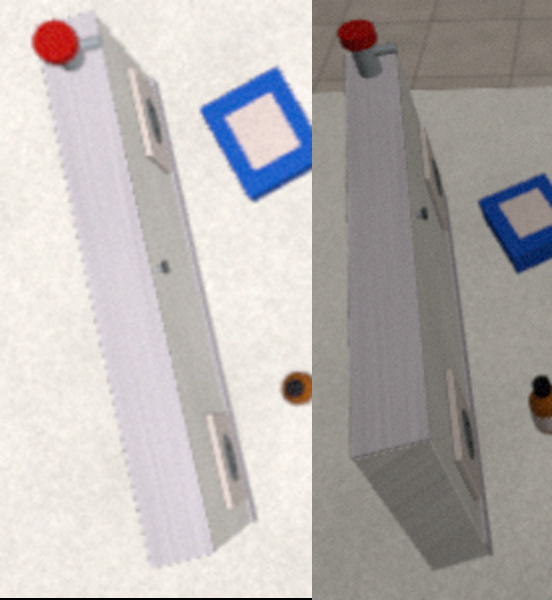

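```bash
cat > h.py <<'E'
import cv2,numpy as np
from scipy.optimize import least_squares,minimize
from station import calibration
def proj(k,X):
    X=np.asarray(X,float).reshape(-1,3)
    K=np.array([[k["fx"],0,k["cx"]],[0,k["fy"],k["cy"]],[0,0,1]])
    return cv2.projectPoints(X,cv2.Rodrigues(k["R"])[0],k["t"],K,k["D"])[0][:,0]
def T(p,pts):
    c,s=np.cos(p[2]),np.sin(p[2])
    pts=np.asarray(pts,float).reshape(-1,3)
    return np.c_[p[0]+c*pts[:,0]-s*pts[:,1],p[1]+s*pts[:,0]+c*pts[:,1],pts[:,2]]
def box(lx,ly,h): return [(i*lx/2,j*ly/2,z) for i in(-1,1) for j in(-1,1) for z in(0,h)]
E
python3 - <<'E'
from h import *
kt,ks=calibration("top"),calibration("side")
# near end of upstand (world -x) is upstand +y
P=dict(ft=(-.025,.22,.228),rt=(.025,.22,.228),fb=(-.025,.22,0),rb=(.025,.22,0),ff=(-.025,-.22,.228))
t=dict(ft=(213,551),rt=(152,567),fb=(254,520),ff=(97,13)); s=dict(ft=(117,440),rt=(43,458),fb=(179,553),rb=(121,570),ff=(85,44))
t={k:(165+u/2.6,100+v/2.6) for k,(u,v) in t.items()}; s={k:(150+u/2,80+v/2) for k,(u,v) in s.items()}
def r(p): return np.concatenate([(proj(k,T(p,[P[n] for n in o]))-np.array(list(o.values()))).ravel() for k,o in((kt,t),(ks,s))])
f=least_squares(r,[.5,.25,1.7]);p=f.x;print("upstand",p,f.fun.round(1))
sc=[(kt,(165+165/2.6,100+267/2.6)),(ks,(150+112/2,80+213/2))]
g=least_squares(lambda q:np.concatenate([(proj(k,T(p,[-.025-.007,q[0],.2+q[1]]))[0]-c) for k,c in sc]),[0,0])
print("screw dy,dz",g.x,g.fun, "world",T(p,[-.025,g.x[0],.2+g.x[1]]))
M=[]
for c,k,b in(("top",kt,(417,236,458,261)),("side",ks,(441,243,496,297))):
    im=cv2.imread(f"pics/{c}0.png");hsv=cv2.cvtColor(im,cv2.COLOR_BGR2HSV)
    m=np.zeros(im.shape[:2],np.uint8); sl=np.s_[b[1]-6:b[3]+7,b[0]-6:b[2]+7]
    m[sl]=(hsv[sl][...,1]>95)*255
    cs=max(cv2.findContours(m,0,1)[0],key=cv2.contourArea); h=cv2.convexHull(cs)
    m[:]=0;cv2.fillConvexPoly(m,h,255);M.append((k,m));print((m>0).sum(),cv2.boundingRect(h))
def cost(q):
    e=0
    for k,m in M:
        z=np.zeros((1600,2560),np.uint8)
        cv2.fillConvexPoly(z,cv2.convexHull((proj(k,T(q,box(.04,.056,.105)))*4+1.5).round().astype(np.int32)),255)
        e+=np.abs(cv2.resize(z,(640,400),interpolation=cv2.INTER_AREA).astype(float)-m).sum()/255
    return e
best=[]
for y in np.arange(0,np.pi,.2):
    o=minimize(cost,[.45,-.25,y],method="Nelder-Mead",options=dict(initial_simplex=[[.45,-.25,y],[.5,-.25,y],[.45,-.2,y],[.45,-.25,y+.2]]))
    best.append((o.fun,o.x.round(4)))
best.sort(key=lambda a:a[0]);print(*best[:5],sep="\n")
E
```

```text
upstand [0.51937545 0.25676712 1.80970167] [ 0.7  1.3 -0.3  1.   0.6  0.2 -0.5 -1.1  0.7 -1.7 -2.  -0.7  0.6  0.8
  0.4  0.5  0.3  0.3]
screw dy,dz [-0.00652934  0.00207536] [ 0.54738379  0.32754895  1.19390973 -0.62081579] world [[0.53163532 0.23402228 0.20207536]]
638 (419, 235, 36, 27)
1645 (444, 241, 51, 58)
(np.float64(118.70980392156864), array([ 0.4384, -0.2378,  0.6015]))
(np.float64(118.70980392156864), array([ 0.4384, -0.2378,  3.7419]))
(np.float64(121.58431372549019), array([ 0.4385, -0.2379,  0.6056]))
(np.float64(121.58431372549019), array([ 0.4385, -0.2378,  0.6044]))
(np.float64(123.09803921568628), array([ 0.4388, -0.2384,  0.5945]))
```

```bash
python3 -m crank '[[0,0,-6,0,0,0],[0,0,-6,0,0,0]]' 0 25; python3 -m crank '[[4.07,3.81,0,0,0,0],[4.07,3.81,0,0,0,0],[4.07,3.81,0,0,0,0],[4.07,3.81,0,0,0,0],[4.07,3.81,0,0,0,0],[4.07,3.81,0,0,0,0],[4.07,3.81,0,0,0,0],[4.07,3.81,0,0,0,0]]'; python3 -m crank '[[2.16,5.03,0,0,0,0],[2.16,5.03,0,0,0,0],[2.16,5.03,0,0,0,0],[2.16,5.03,0,0,0,0],[2.16,5.03,0,0,0,0],[2.16,5.03,0,0,0,0],[2.16,5.03,0,0,0,0],[2.16,5.03,0,0,0,0]]'; python3 -m crank '[[0,0,0,0,0,10],[0,0,0,0,0,10],[0,0,0,0,0,10],[0,0,0,0,0,10],[0,0,0,0,0,10],[0,0,0,0,0,10],[0,0,0,0,0,10],[0,0,0,0,0,10]]';python3 -m crank '[[0,0,2,0,0,10],[0,0,2,0,0,10],[0,0,2,0,0,10],[0,0,2,0,0,10],[0,0,0,0,0,0]]'
```

```text
t: 0.85
tcp_pos: [0.2825, 0.6126, 0.3476]
ee_rot: [0.001, 0.977, -0.214, 0.0]
force: [0.3, 1.8, 0.5]
opening: 0.0873
finger_force: 0.0
t: 1.85
tcp_pos: [0.4509, 0.1982, 0.347]
ee_rot: [-0.0, 0.977, -0.214, 0.0]
force: [0.1, 0.3, 0.1]
opening: 0.0877
finger_force: 0.0
t: 2.85
tcp_pos: [0.4388, -0.2397, 0.347]
ee_rot: [-0.0, 0.977, -0.214, 0.001]
force: [1.1, -0.4, 0.5]
opening: 0.0875
finger_force: 0.0
t: 3.85
tcp_pos: [0.4391, -0.2378, 0.3467]
ee_rot: [0.0, -0.608, 0.794, -0.0]
force: [-0.6, 0.3, 0.5]
opening: 0.0876
finger_force: 0.0
t: 4.47
tcp_pos: [0.4383, -0.2376, 0.2655]
ee_rot: [-0.001, -0.303, 0.953, 0.001]
force: [-0.2, -0.5, 0.3]
opening: 0.0877
finger_force: 0.0
```

Run:
```python
from h import *
from station import snapshot
k=calibration("wrist");im=snapshot("wrist");cv2.imwrite("pics/w1.png",im)
q=proj(k,T([.4384,-.2378,.6015],box(.04,.056,.105)))
q2=q.round().astype(int);print(q2.tolist())
for i in(1,3,5,7):cv2.circle(im,tuple(map(int,q2[i])),3,(0,255,0),1)
for i in(0,2,4,6):cv2.circle(im,tuple(map(int,q2[i])),3,(255,0,255),1)
cv2.imwrite("pics/w1o.png",im)
```

```text
[[307, 156], [301, 169], [348, 156], [355, 170], [307, 184], [301, 207], [347, 185], [353, 207]]
```

View pics/w1o.png

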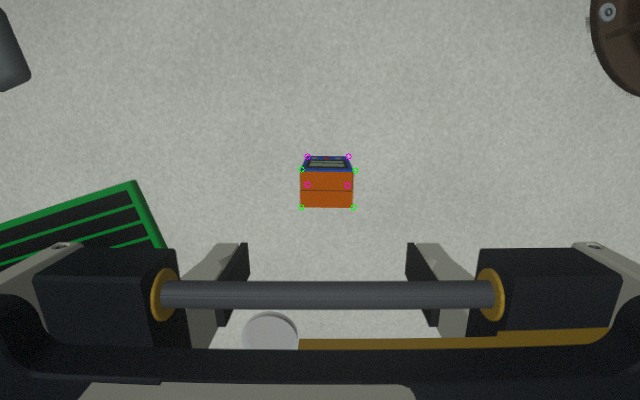

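```bash
python3 -m crank '[[0,0,4,0,0,0.8],[0,0,4,0,0,0],[0,0,4,0,0,0],[0,0,3,0,0,0],[0,0,2.5,0,0,0],[0,0,2,0,0,0],[0,0,0,0,0,0]]'; python3 -m crank '[[0,0,0,0,0,0],[0,0,0,0,0,0],[0,0,0,0,0,0],[0,0,0,0,0,0],[0,0,0,0,0,0],[0,0,0,0,0,0]]' 1 30; python3 -m crank '[[0,0,-1,0,0,0],[0,0,-2,0,0,0],[0,0,-4,0,0,0],[0,0,-5,0,0,0],[0,0,-5,0,0,0],[0,0,0,0,0,0]]'
```

```text
t: 5.4
tcp_pos: [0.4391, -0.2379, 0.0713]
ee_rot: [-0.001, -0.298, 0.955, 0.0]
force: [0.7, 0.4, 0.8]
opening: 0.0878
finger_force: 0.0
t: 6.15
tcp_pos: [0.4394, -0.2379, 0.072]
ee_rot: [0.0, -0.296, 0.955, -0.0]
force: [-1.6, 1.1, 6.2]
opening: 0.0557
finger_force: 30.0
t: 6.9
tcp_pos: [0.4411, -0.2385, 0.246]
ee_rot: [0.003, -0.296, 0.955, -0.002]
force: [-0.7, 0.4, -2.7]
opening: 0.0558
finger_force: 30.0
```

```bash
python3 -m crank '[[0,0,0,0,0,-10],[0,0,0,0,0,-10],[0,0,0,0,0,-10],[0,0,0,0,0,-10],[0,0,0,0,0,-10],[0,0,0,0,0,-10],[0,0,0,0,0,-9.2],[0,0,0,0,0,0]]'; python3 -m crank '[[-4.3,-2.5,0,0,0,0],[-4.3,-2.5,0,0,0,0],[-4.3,-2.5,0,0,0,0],[-4.3,-2.5,0,0,0,0],[-4.3,-2.5,0,0,0,0],[-4.3,-2.5,0,0,0,0],[-4.3,-2.5,0,0,0,0],[-4.3,-2.5,0,0,0,0]]';python3 -m crank '[[0,0,0,0,0,0],[0,0,0,0,0,0]]'
python3 - <<'E'
from h import *
from station import snapshot,sensors
s=sensors.sense();print(s["tcp_pos"],s["ee_rot"],s["force"])
out=[]
U=[.51937545,.25676712,1.80970167]
for c,(x,y,w,h) in(("wrist",(120,0,400,400)),("top",(180,120,120,200))):
    k=calibration(c);im=snapshot(c);cv2.imwrite(f"pics/{c}2.png",im)
    for P,col in(([(-.025,-.22,.228),(-.025,.22,.228),(-.025,.22,0),(-.025,-.22,0)],(0,255,0)),):
        q=proj(k,T(U,P)).round().astype(np.int32);print(c,q.tolist(),proj(k,T(U,[-.034,-.0065,.202])))
        if c=="top":cv2.polylines(im,[q],True,col,1)
    out.append(cv2.resize(im[y:y+h,x:x+w],(int(w*500/h),500),interpolation=2))
cv2.imwrite("pics/v2.png",np.hstack(out))
E
```

```text
t: 7.9
tcp_pos: [0.4384, -0.2376, 0.2405]
ee_rot: [0.0, 0.786, -0.619, -0.001]
force: [-0.5, 0.4, -3.0]
opening: 0.0556
finger_force: 30.0
t: 8.9
tcp_pos: [0.5521, 0.1452, 0.241]
ee_rot: [0.0, 0.785, -0.62, -0.0]
force: [1.7, 0.9, -2.7]
opening: 0.0559
finger_force: 30.0
t: 9.15
tcp_pos: [0.5517, 0.1435, 0.2407]
ee_rot: [0.001, 0.786, -0.619, -0.0]
force: [0.5, -1.0, -3.0]
opening: 0.0555
finger_force: 30.0
[0.55169156 0.14350393 0.24068534] [ 8.85591518e-04  7.85562040e-01 -6.18782142e-01 -3.96531726e-04] [ 0.46233084 -0.99180604 -2.97945343]
wrist [[34, 364], [634, 360], [488, 240], [173, 241]] [[325.95154422 335.47754249]]
top [[202, 104], [248, 313], [263, 300], [226, 132]] [[229.95073235 202.81023602]]
```

View pics/v2.png

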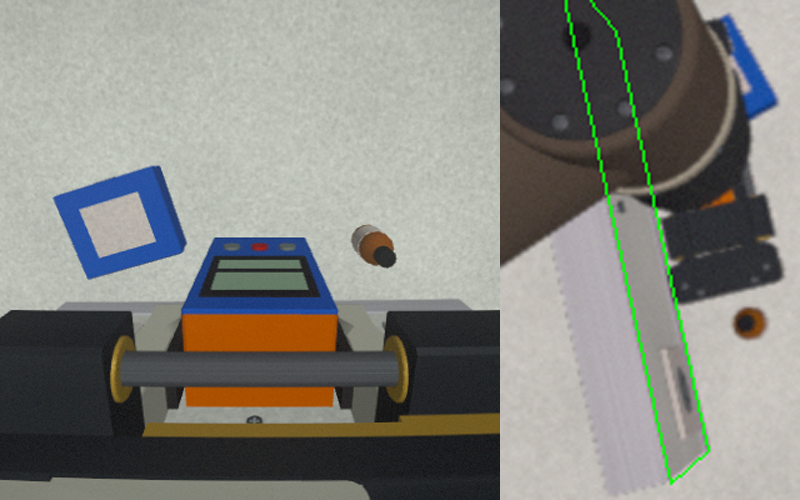

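Run:
```python
from h import *
from station import snapshot
im=cv2.imread("pics/wrist2.png")
hsv=cv2.cvtColor(im,cv2.COLOR_BGR2HSV)
for r in (300,310,318):
    m=np.where((hsv[r,:,1]>120)&(hsv[r,:,0]<25))[0];m=m[(m>240)&(m<420)];print(r,m.min(),m.max())
for c in(300,330,360): 
    m=np.where((hsv[240:340,c,1]>120)&(hsv[240:340,c,0]<25))[0];print(c,240+m.max())
g=cv2.cvtColor(im,cv2.COLOR_BGR2GRAY);p=g[328:340,306:342];m=p<100
ys,xs=np.where(m[:9]);print("screw",306+xs.mean(),328+ys.mean(),xs.min()+306,xs.max()+306,ys.min()+328)
k=calibration("wrist")
s=snapshot("side");cv2.imwrite("pics/side2.png",s)
w=cv2.resize(im[325:345,295:355],None,fx=8,fy=8,interpolation=0)
v=cv2.resize(s[130:270,180:340],None,fx=3,fy=3,interpolation=2);v=cv2.convertScaleAbs(v,alpha=1.5)
f=lambda x:cv2.copyMakeBorder(x,0,0,0,480-x.shape[1],0)
cv2.imwrite("pics/v3.png",np.vstack([v,f(w)]))
ks=calibration("side")
# back-top edge of monitor (tool-frame nominal), in wrist and side cams
from scipy.spatial.transform import Rotation as Ro
tc=np.array([.55169,.14350,.24069]);Rm=Ro.from_quat([8.86e-4,.78556,-.61878,-4e-4],scalar_first=True).as_matrix()
L=lambda x,y,z: tc+Rm@np.array([x,y,z])
# monitor pts in tool: back x=-.02; top z=-(.105-.0715)
P=[L(-.02,-.028,-.0335),L(-.02,.028,-.0335),L(.02,-.028,-.0335),L(.02,.028,-.0335),L(.02,.028,.0715),L(.02,-.028,.0715)]
print(proj(k,P).round(1).tolist());print("side",proj(ks,P).round(1).tolist())
for dz in(-3,0,3): print(dz,proj(ks,T([.51937545,.25676712,1.8097],[-.034,-.0065,.2+dz/1e3])))
```

```text
Traceback (most recent call last):
ValueError: zero-size array to reduction operation minimum which has no identity
```

Run:
```python
from h import *
from station import snapshot
im=cv2.imread("pics/wrist2.png")
hsv=cv2.cvtColor(im,cv2.COLOR_BGR2HSV)
M=(hsv[...,1]>120)&(hsv[...,0]<25)
for r in (262,270,314,318,322):
    m=np.where(M[r])[0];m=m[(m>240)&(m<420)];print(r,m.min() if len(m) else 0,m.max() if len(m) else 0)
for c in(300,330,360): 
    print(c,240+np.where(M[240:335,c])[0].max())
g=cv2.cvtColor(im,cv2.COLOR_BGR2GRAY);p=g[328:340,306:342];m=p<100
ys,xs=np.where(m[:9]);print("screw",306+xs.mean(),328+ys.mean(),xs.min()+306,xs.max()+306,ys.min()+328)
k=calibration("wrist")
s=snapshot("side");cv2.imwrite("pics/side2.png",s)
w=cv2.resize(im[325:345,295:355],None,fx=8,fy=8,interpolation=0)
v=cv2.resize(s[130:270,180:340],None,fx=3,fy=3,interpolation=2);v=cv2.convertScaleAbs(v,alpha=1.5)
f=lambda x:cv2.copyMakeBorder(x,0,0,0,480-x.shape[1],0)
cv2.imwrite("pics/v3.png",np.vstack([v,f(w)]))
ks=calibration("side")
from scipy.spatial.transform import Rotation as Ro
tc=np.array([.55169,.14350,.24069]);Rm=Ro.from_quat([8.86e-4,.78556,-.61878,-4e-4],scalar_first=True).as_matrix()
L=lambda x,y,z: tc+Rm@np.array([x,y,z])
P=[L(-.02,-.028,-.0335),L(-.02,.028,-.0335),L(.02,-.028,-.0335),L(.02,.028,-.0335),L(.02,.028,.0715),L(.02,-.028,.0715)]
print(proj(k,P).round(1).tolist());print("side",proj(ks,P).round(1).tolist())
for dy,dz in((-6.5,-3),(-6.5,0),(-6.5,3),(-9,0)): 
  X=T([.51937545,.25676712,1.8097],[-.034,dy/1e3,.2+dz/1e3]);print(dy,dz,proj(ks,X),proj(k,X),Rm.T@(X[0]-tc))
```

```text
262 265 389
270 266 389
314 268 386
318 269 386
322 269 385
300 325
330 325
360 325
screw 323.3333333333333 334.4871794871795 317 329 332
[[270.5, 329.1], [386.9, 329.1], [265.2, 253.7], [392.4, 253.6], [365.1, 193.0], [291.4, 193.1]]
side [[235.8, 137.5], [239.9, 160.2], [259.7, 133.1], [265.2, 155.4], [272.8, 198.1], [267.6, 176.2]]
-6.5 -3 [[209.07226996 187.60206877]] [[326.03230969 331.329259  ]] [-0.08372187 -0.00178049  0.04364754]
-6.5 0 [[208.65866659 186.45337549]] [[326.02258274 333.93272355]] [-0.08372047 -0.00177483  0.04064754]
-6.5 3 [[208.24221429 185.29691434]] [[326.01263501 336.59651355]] [-0.08371906 -0.00176916  0.03764755]
-9 0 [[208.55155623 185.42046414]] [[322.77175223 333.9428303 ]] [-0.08372669 -0.00427481  0.04064282]
```

View pics/v3.png

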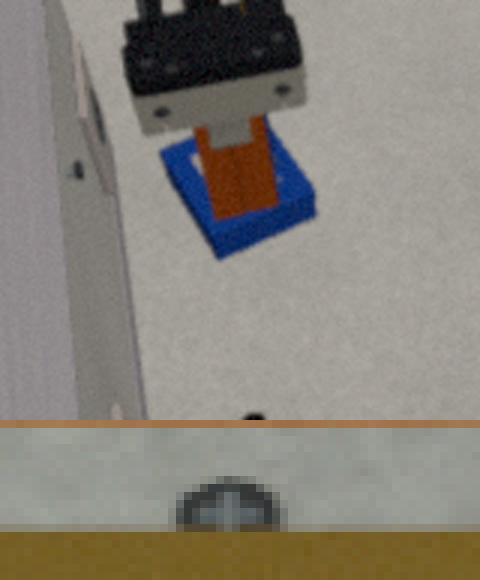

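```bash
python3 -m crank '[[0,-0.32,2,0,0,0],[0,0,2.05,0,0,0],[-2,0,0,0,0,0],[-2,0,0,0,0,0],[-1.2,0,0,0,0,0],[-0.5,0,0,0,0,0],[0,0,0,0,0,0],[0,0,0,0,0,0]]' 1 45; python3 -m crank '[[-0.1,0,0,0,0,0],[-0.1,0,0,0,0,0],[-0.1,0,0,0,0,0]]';python3 -m crank '[[-0.1,0,0,0,0,0],[-0.1,0,0,0,0,0]]'
```

```text
t: 10.3
tcp_pos: [0.5419, 0.1996, 0.2011]
ee_rot: [0.0, 0.786, -0.618, 0.0]
force: [0.7, -0.4, -3.6]
opening: 0.0559
finger_force: 45.0
t: 10.68
tcp_pos: [0.5413, 0.2026, 0.201]
ee_rot: [0.0, 0.786, -0.618, 0.0]
force: [0.1, -0.4, -1.9]
opening: 0.0559
finger_force: 45.0
t: 10.92
tcp_pos: [0.5407, 0.2047, 0.2011]
ee_rot: [0.0, 0.786, -0.618, -0.0]
force: [-0.3, 0.4, -3.2]
opening: 0.0559
finger_force: 45.0
```

```bash
python3 -m crank '[[-0.1,0,0,0,0,0],[-0.1,0,0,0,0,0]]';python3 -m crank '[[-0.1,0,0,0,0,0]]';python3 -m crank '[[-0.1,0,0,0,0,0]]'
```

```text
t: 11.18
tcp_pos: [0.5403, 0.2067, 0.2011]
ee_rot: [-0.0, 0.786, -0.618, 0.0]
force: [0.3, 0.1, -2.5]
opening: 0.0556
finger_force: 45.0
t: 11.3
tcp_pos: [0.54, 0.2076, 0.201]
ee_rot: [0.0, 0.786, -0.618, -0.0]
force: [1.8, -0.3, -2.0]
opening: 0.0559
finger_force: 45.0
t: 11.42
tcp_pos: [0.5398, 0.2086, 0.201]
ee_rot: [-0.0, 0.786, -0.618, -0.0]
force: [0.3, -0.4, -2.5]
opening: 0.0559
finger_force: 45.0
```

```bash
for i in 1 ; do :; done; python3 -m crank '[[-0.1,0,0,0,0,0]]';python3 -m crank '[[-0.1,0,0,0,0,0]]';python3 -m crank '[[-0.1,0,0,0,0,0]]'
```

```text
t: 11.55
tcp_pos: [0.5396, 0.2096, 0.2011]
ee_rot: [-0.0, 0.786, -0.618, 0.0]
force: [-0.5, -0.4, -3.3]
opening: 0.056
finger_force: 45.0
t: 11.68
tcp_pos: [0.5393, 0.2106, 0.2011]
ee_rot: [-0.0, 0.786, -0.618, -0.0]
force: [0.5, -0.2, -3.0]
opening: 0.0557
finger_force: 45.0
t: 11.8
tcp_pos: [0.5391, 0.2115, 0.2011]
ee_rot: [-0.0, 0.786, -0.618, 0.0]
force: [0.1, 0.1, -2.3]
opening: 0.0556
finger_force: 45.0
```

```bash
python3 -m crank '[[-0.1,0,0,0,0,0]]';python3 -m crank '[[-0.1,0,0,0,0,0]]'
```

```text
t: 11.92
tcp_pos: [0.5389, 0.2125, 0.2011]
ee_rot: [-0.0, 0.786, -0.618, 0.0]
force: [0.5, -0.2, -3.1]
opening: 0.0559
finger_force: 45.0
t: 12.05
tcp_pos: [0.5386, 0.2135, 0.2011]
ee_rot: [-0.0, 0.786, -0.618, 0.0]
force: [-0.3, -0.4, -3.3]
opening: 0.0557
finger_force: 45.0
```

```bash
python3 -m crank '[[-0.05,0,0,0,0,0]]';python3 -m crank '[[-0.05,0,0,0,0,0]]'
```

```text
t: 12.18
tcp_pos: [0.5385, 0.2139, 0.2011]
ee_rot: [-0.0, 0.786, -0.618, -0.0]
force: [-0.2, 0.1, -2.5]
opening: 0.0558
finger_force: 45.0
t: 12.3
tcp_pos: [0.5384, 0.2144, 0.2011]
ee_rot: [-0.0, 0.786, -0.618, 0.0]
force: [0.7, -0.4, -3.3]
opening: 0.0555
finger_force: 45.0
```

```bash
python3 -m crank '[[-0.05,0,0,0,0,0]]';python3 -m crank '[[-0.05,0,0,0,0,0]]';python3 -m crank '[[-0.05,0,0,0,0,0]]'
```

```text
t: 12.42
tcp_pos: [0.5383, 0.2149, 0.201]
ee_rot: [0.0, 0.786, -0.618, 0.0]
force: [-0.4, 0.5, -2.3]
opening: 0.0558
finger_force: 45.0
t: 12.55
tcp_pos: [0.5382, 0.2153, 0.2011]
ee_rot: [0.0, 0.786, -0.618, 0.0]
force: [0.5, -0.0, -2.4]
opening: 0.0559
finger_force: 45.0
t: 12.68
tcp_pos: [0.538, 0.2158, 0.2011]
ee_rot: [0.0, 0.786, -0.618, -0.0]
force: [-0.0, -0.4, -2.2]
opening: 0.056
finger_force: 45.0
```

```bash
python3 -m crank '[[-0.05,0,0,0,0,0]]';python3 -m crank '[[-0.05,0,0,0,0,0]]';python3 -m crank '[[-0.05,0,0,0,0,0]]'; python3 -m crank '[[-0.05,0,0,0,0,0]]'
```

```text
t: 12.8
tcp_pos: [0.5379, 0.2164, 0.2011]
ee_rot: [-0.0, 0.786, -0.618, 0.0]
force: [-0.3, -0.1, -3.3]
opening: 0.0558
finger_force: 45.0
t: 12.92
tcp_pos: [0.5378, 0.2168, 0.2011]
ee_rot: [0.0, 0.786, -0.618, -0.0]
force: [0.2, -0.5, -2.7]
opening: 0.0556
finger_force: 45.0
t: 13.05
tcp_pos: [0.5377, 0.2173, 0.201]
ee_rot: [0.0, 0.786, -0.618, -0.0]
force: [0.3, -0.9, -3.6]
opening: 0.0559
finger_force: 45.0
t: 13.18
tcp_pos: [0.5375, 0.2178, 0.201]
ee_rot: [0.0, 0.786, -0.618, -0.0]
force: [0.1, -1.4, -2.0]
opening: 0.0559
finger_force: 45.0
```

Contact appears to begin (y force −1.4).

```bash
python3 -m crank '[[-0.05,0,0,0,0,0]]';python3 -m crank '[[-0.05,0,0,0,0,0]]'; python3 -m crank '[[0,0,0,0,0,0]]'
python3 - <<'E'
from h import *
from station import snapshot
out=[]
for c,(x,y,w,h) in(("wrist",(220,160,200,190)),("side",(170,100,160,150))):
    im=snapshot(c);cv2.imwrite(f"pics/{c}4.png",im)
    out.append(cv2.convertScaleAbs(cv2.resize(im[y:y+h,x:x+w],(int(w*370/h),370),interpolation=2),alpha=1.4))
cv2.imwrite("pics/v4.png",np.hstack(out))
E
```

```text
t: 13.3
tcp_pos: [0.5375, 0.2178, 0.2011]
ee_rot: [0.0, 0.786, -0.618, 0.0]
force: [1.8, -3.3, -4.0]
opening: 0.0558
finger_force: 45.0
t: 13.42
tcp_pos: [0.5375, 0.2178, 0.2011]
ee_rot: [0.001, 0.786, -0.618, 0.001]
force: [2.3, -5.4, -4.0]
opening: 0.0557
finger_force: 45.0
t: 13.55
tcp_pos: [0.5375, 0.2178, 0.2011]
ee_rot: [0.001, 0.786, -0.618, 0.0]
force: [2.6, -4.4, -3.6]
opening: 0.056
finger_force: 45.0
```

View pics/v4.png

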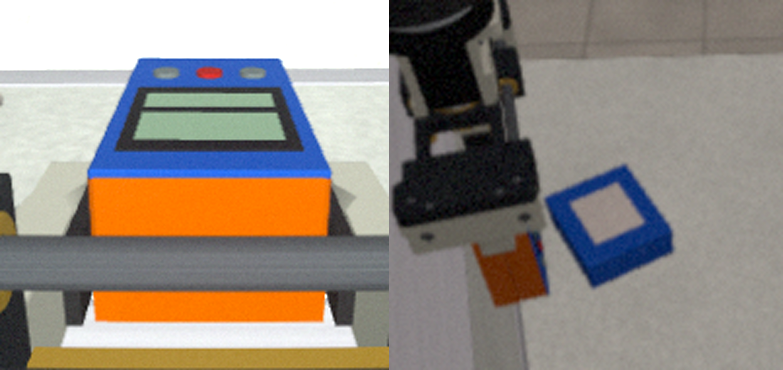

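```bash
python3 -m crank '[[0.05,0,0.1,0,0,0]]';python3 -m crank '[[0,0,0.1,0,0,0],[0,0,0.1,0,0,0]]';python3 -m crank '[[0,0,0.1,0,0,0]]';python3 -m crank '[[0,0,0.05,0,0,0]]'
```

```text
t: 13.78
tcp_pos: [0.5376, 0.2178, 0.2003]
ee_rot: [0.0, 0.786, -0.618, 0.0]
force: [0.4, -2.9, -1.7]
opening: 0.0559
finger_force: 45.0
t: 14.02
tcp_pos: [0.5376, 0.2178, 0.1983]
ee_rot: [0.0, 0.786, -0.618, 0.0]
force: [1.5, -5.3, 0.7]
opening: 0.0563
finger_force: 45.0
t: 14.15
tcp_pos: [0.5375, 0.2178, 0.1973]
ee_rot: [0.0, 0.786, -0.618, 0.0]
force: [1.4, -6.2, 0.4]
opening: 0.0554
finger_force: 45.0
t: 14.28
tcp_pos: [0.5375, 0.2178, 0.1967]
ee_rot: [0.0, 0.786, -0.618, 0.0]
force: [0.7, -4.7, 0.8]
opening: 0.0557
finger_force: 45.0
```

```bash
python3 -m crank '[[0.05,0,0.05,0,0,0]]';python3 -m crank '[[0,0,0.1,0,0,0]]';python3 -m crank '[[0,0,0.1,0,0,0]]';python3 -m crank '[[0,0,0.05,0,0,0]]'
```

```text
t: 14.4
tcp_pos: [0.5376, 0.2178, 0.1962]
ee_rot: [-0.0, 0.786, -0.618, 0.0]
force: [0.1, -1.6, 1.4]
opening: 0.0557
finger_force: 45.0
t: 14.52
tcp_pos: [0.5378, 0.2179, 0.1957]
ee_rot: [-0.0, 0.786, -0.618, 0.0]
force: [-3.0, -2.8, 7.2]
opening: 0.0557
finger_force: 45.0
t: 14.65
tcp_pos: [0.5379, 0.2179, 0.1954]
ee_rot: [-0.001, 0.786, -0.618, 0.0]
force: [-3.1, -4.6, 11.6]
opening: 0.0561
finger_force: 45.0
t: 14.78
tcp_pos: [0.538, 0.2179, 0.1952]
ee_rot: [-0.001, 0.786, -0.618, 0.0]
force: [-3.3, -3.0, 11.8]
opening: 0.0557
finger_force: 45.0
```

```bash
python3 -m crank '[[0,0,-0.07,0,0,0]]';python3 -m crank '[[0,0.05,0,0,0,0]]';python3 -m crank '[[0,0.05,0,0,0,0]]'
```

```text
t: 14.9
tcp_pos: [0.5379, 0.2179, 0.1954]
ee_rot: [-0.001, 0.786, -0.618, 0.0]
force: [-1.2, -3.7, 4.6]
opening: 0.0558
finger_force: 45.0
t: 15.02
tcp_pos: [0.5378, 0.2179, 0.1954]
ee_rot: [-0.001, 0.786, -0.618, 0.001]
force: [0.3, -4.2, 4.9]
opening: 0.0559
finger_force: 45.0
t: 15.15
tcp_pos: [0.5376, 0.2178, 0.1954]
ee_rot: [-0.001, 0.786, -0.618, 0.001]
force: [0.4, -5.0, 3.3]
opening: 0.0551
finger_force: 45.0
```

```bash
python3 -m crank '[[0.06,0.03,0.03,0,0,0]]';python3 -m crank '[[0,0,0.04,0,0,0]]';python3 -m crank '[[0,0,0.03,0,0,0]]'
```

```text
t: 15.28
tcp_pos: [0.537, 0.2176, 0.1948]
ee_rot: [-0.001, 0.786, -0.618, 0.0]
force: [1.1, -0.7, 5.6]
opening: 0.0559
finger_force: 45.0
t: 15.4
tcp_pos: [0.537, 0.2176, 0.1945]
ee_rot: [-0.001, 0.786, -0.618, 0.0]
force: [-0.5, -1.7, 8.6]
opening: 0.0556
finger_force: 45.0
t: 15.52
tcp_pos: [0.5371, 0.2176, 0.1942]
ee_rot: [-0.001, 0.786, -0.618, 0.0]
force: [-0.3, -2.0, 6.4]
opening: 0.0557
finger_force: 45.0
```

```bash
python3 -m crank '[[0,0,0.04,0,0,0]]';python3 -m crank '[[0,0,0.04,0,0,0]]';python3 -m crank '[[0,0,0.03,0,0,0]]'
```

```text
t: 15.65
tcp_pos: [0.5372, 0.2177, 0.1941]
ee_rot: [-0.001, 0.786, -0.618, 0.0]
force: [0.0, -1.9, 9.0]
opening: 0.056
finger_force: 45.0
t: 15.78
tcp_pos: [0.5373, 0.2177, 0.1939]
ee_rot: [-0.001, 0.786, -0.618, 0.0]
force: [-1.4, -2.2, 10.6]
opening: 0.0559
finger_force: 45.0
t: 15.9
tcp_pos: [0.5372, 0.2177, 0.1935]
ee_rot: [-0.001, 0.786, -0.618, 0.0]
force: [-0.1, -2.0, 8.2]
opening: 0.0554
finger_force: 45.0
```

```bash
python3 -m crank '[[0,0.02,0.03,0,0,0]]';python3 -m crank '[[0,0,0.04,0,0,0]]';python3 -m crank '[[0,0,0.03,0,0,0]]'
```

```text
t: 16.02
tcp_pos: [0.537, 0.2176, 0.1929]
ee_rot: [-0.001, 0.786, -0.618, 0.0]
force: [0.4, -2.6, 3.4]
opening: 0.0555
finger_force: 45.0
t: 16.15
tcp_pos: [0.5367, 0.2176, 0.1918]
ee_rot: [-0.001, 0.786, -0.618, 0.0]
force: [2.1, 0.2, -0.3]
opening: 0.0557
finger_force: 45.0
t: 16.27
tcp_pos: [0.5365, 0.2175, 0.1909]
ee_rot: [-0.001, 0.786, -0.618, -0.0]
force: [2.2, 0.5, 0.5]
opening: 0.0559
finger_force: 45.0
```

```bash
python3 -m crank '[[0,-0.03,0.06,0,0,0]]';python3 -m crank '[[0,0,0.08,0,0,0]]';python3 -m crank '[[0,0,0.08,0,0,0]]';python3 -m crank '[[0,0,0.06,0,0,0]]'
```

```text
t: 16.4
tcp_pos: [0.5364, 0.2174, 0.1899]
ee_rot: [-0.0, 0.786, -0.618, -0.0]
force: [2.6, 1.7, -2.8]
opening: 0.0558
finger_force: 45.0
t: 16.52
tcp_pos: [0.5365, 0.2172, 0.1891]
ee_rot: [0.0, 0.786, -0.618, -0.0]
force: [3.8, 1.6, -4.5]
opening: 0.0561
finger_force: 45.0
t: 16.65
tcp_pos: [0.5363, 0.217, 0.1884]
ee_rot: [0.0, 0.786, -0.618, -0.0]
force: [2.3, 0.6, -3.7]
opening: 0.0558
finger_force: 45.0
t: 16.77
tcp_pos: [0.5362, 0.2167, 0.188]
ee_rot: [0.0, 0.786, -0.618, -0.0]
force: [0.9, 0.8, -3.1]
opening: 0.0559
finger_force: 45.0
```

```bash
python3 -m crank '[[-0.03,-0.02,0.06,0,0,0]]';python3 -m crank '[[0,0,0.06,0,0,0]]';python3 -m crank '[[0,0,0.06,0,0,0]]'
```

```text
t: 16.9
tcp_pos: [0.5362, 0.2169, 0.1875]
ee_rot: [0.001, 0.786, -0.618, -0.0]
force: [1.0, 0.5, -2.0]
opening: 0.0558
finger_force: 45.0
t: 17.02
tcp_pos: [0.5362, 0.217, 0.1869]
ee_rot: [0.0, 0.786, -0.618, -0.0]
force: [0.5, -0.8, -2.6]
opening: 0.0558
finger_force: 45.0
t: 17.15
tcp_pos: [0.5363, 0.217, 0.1864]
ee_rot: [0.0, 0.786, -0.618, -0.0]
force: [-0.0, 0.9, -2.4]
opening: 0.056
finger_force: 45.0
```

```bash
python3 -m crank '[[0,0,0.05,0,0,0]]';python3 -m crank '[[0,0,0.05,0,0,0]]';python3 -m crank '[[0,0,0.05,0,0,0]]'
```

```text
t: 17.27
tcp_pos: [0.5364, 0.2171, 0.1861]
ee_rot: [0.0, 0.786, -0.618, -0.0]
force: [-1.3, -0.5, 0.7]
opening: 0.0558
finger_force: 45.0
t: 17.4
tcp_pos: [0.5365, 0.2171, 0.1859]
ee_rot: [0.0, 0.786, -0.618, 0.0]
force: [-2.7, -1.0, 2.5]
opening: 0.0557
finger_force: 45.0
t: 17.52
tcp_pos: [0.5366, 0.2172, 0.1857]
ee_rot: [-0.0, 0.786, -0.618, 0.0]
force: [-4.4, -1.6, 5.7]
opening: 0.0555
finger_force: 45.0
```

```bash
python3 -m crank '[[0,0.04,0,0,0,0]]';python3 -m crank '[[0,0.04,0,0,0,0]]';python3 -m crank '[[0,0.02,0.02,0,0,0],[0,0,0,0,0,0]]'
```

```text
t: 17.65
tcp_pos: [0.5365, 0.2172, 0.1857]
ee_rot: [-0.0, 0.786, -0.618, 0.0]
force: [-1.8, -0.7, 4.4]
opening: 0.0555
finger_force: 45.0
t: 17.77
tcp_pos: [0.5365, 0.2172, 0.1857]
ee_rot: [-0.001, 0.786, -0.618, 0.0]
force: [-0.8, -1.6, 3.9]
opening: 0.056
finger_force: 45.0
t: 18.02
tcp_pos: [0.5364, 0.2172, 0.1856]
ee_rot: [-0.001, 0.786, -0.618, 0.0]
force: [-0.6, -1.5, 6.3]
opening: 0.0559
finger_force: 45.0
```

```bash
python3 -m crank '[[0,0,-0.04,0,0,0],[0,0,0,0,0,0]]' 1 8; python3 -m crank '[[0,0,0,0,0,0],[0,0,0,0,0,0],[0,0,0,0,0,0],[0,0,0,0,0,0]]' 0; python3 -m crank '[[0,0,-1,0,0,0],[0,0,-3,0,0,0],[0,0,-5,0,0,0],[0,0,-5,0,0,0],[4,0,0,0,0,0],[5,0,0,0,0,0],[5,0,0,0,0,0],[5,0,0,0,0,0]]'; python3 -m crank '[[5,0,0,0,0,0],[5,0,0,0,0,0],[0,0,0,0,0,0],[0,0,0,0,0,0]]'
python3 - <<'E'
from h import *
from station import snapshot
out=[]
for c,(x,y,w,h) in(("top",(180,110,120,200)),("side",(170,100,160,200))):
    im=snapshot(c);cv2.imwrite(f"pics/{c}5.png",im)
    out.append(cv2.convertScaleAbs(cv2.resize(im[y:y+h,x:x+w],(int(w*500/h),500),interpolation=2),alpha=1.4))
cv2.imwrite("pics/v5.png",np.hstack(out))
E
```

```text
t: 18.27
tcp_pos: [0.5363, 0.2172, 0.1856]
ee_rot: [-0.001, 0.786, -0.618, 0.0]
force: [0.6, -0.7, 5.2]
opening: 0.0561
finger_force: 8.0
t: 18.77
tcp_pos: [0.5356, 0.217, 0.1851]
ee_rot: [0.0, 0.786, -0.618, -0.0]
force: [0.3, 0.3, -0.6]
opening: 0.0863
finger_force: 0.0
t: 19.77
tcp_pos: [0.5808, 0.0309, 0.3263]
ee_rot: [-0.0, 0.786, -0.618, 0.0]
force: [0.7, 0.2, 0.5]
opening: 0.0877
finger_force: 0.0
t: 20.27
tcp_pos: [0.6041, -0.065, 0.3257]
ee_rot: [-0.0, 0.786, -0.618, 0.0]
force: [-0.6, -0.1, -0.2]
opening: 0.0877
finger_force: 0.0
```

View pics/v5.png

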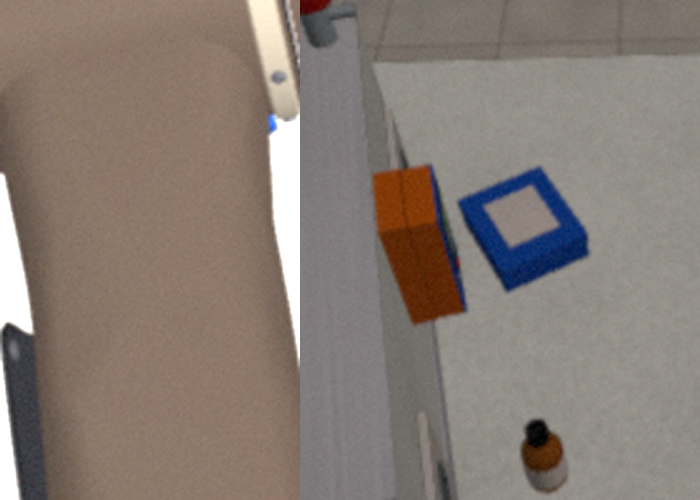

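The side view shows the monitor hanging flat on the panel and plumb. Its top is at about crop (405,200), and the slide box and oil bottle are undisturbed.

```bash
python3 -c "
from station import ticket
print(ticket.finish_job())"
```

```text
the job is handed in; nothing more can be done
None
```

The monitor snapped past the catch and was drawn down to a firm stop 15 mm below the estimated centred position; the last picture shows it hanging plumb, gripper clear, with the slide box and oil bottle in place (the dish was out of frame and not rechecked); handed in at about 20 s, no verdict was shown.

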